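# Hardness check on a circular saw blank

### The arm

A 6-joint arm with a two-finger parallel gripper is mounted at the origin on the work surface. World frame = base frame: x ahead of the robot, y to its left, z up, the work surface at z = 0. Lengths are in m, angles in rad, forces in N, time in s.
With the tool pointing down it reaches from about 0.225 to 0.875 m from the base axis. Payload 3.4 kg.
Tool frame: the origin (TCP) lies midway between the tips of the shut fingers; the grasp point (between the pads) lies 19 mm behind it (manip.grasp_offset is the distance from the TCP to the grasp point, in m); x points along the fingers, y is the direction in which the jaws open and shut, and the axes are right-handed (so a half turn about x gives the same grasp; the last joint's range is limited). The gripper opens to 85 mm and grips with 20 to 120 N. Pads are 22 mm wide; open, the fingers measure 114 mm over their backs; the gripper's body (76 mm by 85 mm) begins 54 mm behind the grasp point. The pads swing forward as they close: fully open they stand 13 mm farther back than shut.
Start: joints at [1.193, 0.276, 1.505, -0, 1.361, -0.121], TCP at [0.146, 0.556, 0.231] pointing down, gripper open.
Joint ranges: [-2.89, 2.89], [-0.75, 2.08], [0.22, 2.7], [-1.18, 4.32], [0.11, 2.71], [-2.7, 2.7]. Speed limits (rad/s): [2.57, 2.57, 3.14, 3.14, 3.14, 3.14].

### API

Orientations are given as a unit quaternion [w, x, y, z].
In Python, from rig import manip gives the robot as it stands.
- The arm moves only by the shell command python3 -m creep 'ROWS' [OPENING] [FORCE]. ROWS is a JSON object of lists of equal length, an entry for each row: "delta_pos": the shift along the tool's x, y, z in cm, a list of three; "dr": the turn, a rotation vector about the tool's x, y, z in rad, a list of three. In form: {"delta_pos": [[dx, dy, dz], ...], "dr": [[rx, ry, rz], ...]}. A call has 1 to 10 rows; each row is the pose to reach, as a shift and turn from the pose commanded when the call began, along the tool's axes at that moment; what a row does not reach only later rows make up. A row lasts 1/10 s, in which the tool goes at most 50 mm and 8.59 degrees, less where a joint would pass 70% of its speed; a pose out of reach is approached as far as the arm can. A call with a gripper value outside its range is refused whole. OPENING is the opening, from -1 (shut) to 1 (fully open), set as the call begins (- or left out, the last holds). The fingers move at their own pace and stop on an object; FORCE is the grip in N (left out, the last holds). Time passes only in rows, so rows that repeat a pose let the fingers close. It gives the time, the measured TCP pose, the force and the opening at its end, in the units of the state.
- manip.get_state(): the state, without advancing time (a new reading comes with each control period).
- manip.get_image(name): name is "scene" or "top" or "wrist"; returns a dict with "pixels" (400x640x3 uint8, blue, green, red), "depth" (400x640 float32, m along the optical axis (not along the pixel's ray), 0 where there is no reading), "intrinsics" (3x3 intrinsics, pixels), "rvec" (rotation vector, rad) and "tvec" (3), from world to camera coordinates, as OpenCV has them. Camera axes: x right, y down, z forward; pixel columns grow to the right and rows downward; lengths in m; the calibration is good to about 2 mm. The wrist camera is an equidistant fisheye: a pixel r from the principal point sees the ray r / f radians off the axis. A picture is of the moment at which its call begins.
- manip.sign_off(): hands the job in, once; it reports no verdict.
The state is a dict: "clock": time; "qpos": joint angles; "qd": joint speeds; "effort": joint torques, N m; "position": TCP position; "ee_rot": TCP orientation; "contact_force": force on the tool from outside, world axes, zero at the start; "moment": the same for the moment, N m; "width": finger opening in m.
Only numpy, scipy, OpenCV 4.12 (cv2) and the standard library are available. Lean on these libraries where they do the work, as an engineer would, in place of code of your own. Each camera call takes 0.05 s, during which the arm holds its last target. There are 200 camera calls.

### The job

Take the spring-tipped hardness probe out of its holder and touch it squarely on the ring of the round reference block, then on the inner ring of the saw blank, and last on the ring near the blank's rim. Each time keep the probe square to the face touched, its tip inside the ring and its spring plunger pressed gently about half-way in for about half a second; lift clear between touches. Finish while still holding the probe like that on the rim ring, and leave the bottle, the collar and the hammer alone.

Things in the scene. Friction and masses are not known exactly. Their poses are not given: they have to be found in the camera images.
- probe_grip (a point): Centre of the probe's grip, a grey plastic square bar 26 x 26 mm, 70 mm long (35 mm either way along z); x and y axes square to its flats, z along the probe, away from the tip. At the start the probe stands upright, nose down, in the holder, hanging by its flange, loose to lift straight up
- probe_tip (a point): The very end of the probe's plunger, a dark steel rod 9 mm in diameter with a round end, on the probe's axis; moves with the plunger. Unpressed it lies 88 mm below probe_grip along -z, 22 mm out of the nose. A thin brass band lies 13 to 15 mm from the tip; when its upper edge meets the nose the plunger is half-way in
- plunger (a joint): How far the plunger is pushed into the probe, m: 0 free, 0.014 fully in (the stop). Spring: about 1 N to start moving, 350 N per m, 3.5 N half-way in, 6 N fully in; beyond that it is rigid
- probe: The whole probe, about 0.22 kg; origin on its axis at the underside of the flange, z along the probe away from the tip. From the top: square grip 70 mm, round black flange 38 mm wide and 5 mm thick (underside 40 mm below probe_grip), round steel nose 20 mm wide and 26 mm long, plunger
- holder: Aluminium block 70 x 70 mm, 56 mm high, fixed, with an upright hole 27 mm wide, in which the probe stands; origin at the centre of its underside. It may stand on the left or the right
- refblock: Round steel hardness reference block 70 mm in diameter, 18 mm high, on a thin black mat, fixed, top face level; origin at the centre of its underside. It stands on the other side from the holder
- ref_ring (a point): Centre of the black ring mark (27 mm across) on the level top face of the reference block, z = up out of the face
- hub (a point): Centre of the saw blank's top face on the hub axis, 78 mm above the table; z = outward normal of the face. The face slopes 20 degrees, its low side towards the robot (turned up to 0.4 rad either way about the vertical). A hub washer 52 mm wide and nut and stud stand up to 25 mm out of the face
- blank: The saw blank: a toothed steel disc 260 mm in diameter (272 over the teeth), 3 mm thick, on a sloping grey stand that is fixed; its far edge is about 125 mm above the table; same origin and z axis as hub. The hub nut holds it stiffly against turning; how it is turned about the hub varies over the full circle
- inner_ring (a point): Centre of the black ring mark (27 mm across) on the blank's top face nearer the hub, 62 mm from the hub axis; z = outward normal of the face
- rim_ring (a point): Centre of the black ring mark (27 mm across) on the blank's top face nearer the rim, 106 mm from the hub axis; z = outward normal of the face
- spray: White bottle, 54 mm wide, 120 mm high, bystander; origin under its centre
- collar: Dark steel ring 80 mm across, 22 mm high, bystander; origin under its centre
- hammer: Hammer lying on the table beyond the blank, bystander
There are look-alikes about, which are no part of the job. Leave any green or pink look-alike of the probe alone.

How it is judged:
On the way, in this order (a step that is already met when the one before it is completed fails the run):
1. the probe is held square on the reference block's ring, plunger partly in (distance between probe_tip and ref_ring below 0.012 m and value of joint plunger between 0.002 and 0.012 m and angle between the z axis of probe_grip and the z axis of ref_ring, either way round below 0.15 rad and contact force between probe and refblock above 0.5 N), for 0.3 s.
2. the probe is lifted clear of the reference block (distance between probe_tip and ref_ring above 0.02 m and value of joint plunger below 0.002 m), for 0.05 s.
3. the probe is held square on the blank's inner ring, plunger partly in (distance between probe_tip and inner_ring below 0.012 m and value of joint plunger between 0.002 and 0.012 m and angle between the z axis of probe_grip and the z axis of inner_ring, either way round below 0.15 rad and contact force between probe and blank above 0.5 N), for 0.3 s.
4. the probe is lifted clear of the blank (z of probe_tip in the frame of hub above 0.005 m and value of joint plunger below 0.002 m), for 0.05 s.
5. the probe is held square on the rim ring, plunger partly in (distance between probe_tip and rim_ring below 0.012 m and value of joint plunger between 0.002 and 0.012 m and angle between the z axis of probe_grip and the z axis of rim_ring, either way round below 0.15 rad and contact force between probe and blank above 0.5 N), for 0.3 s.
At the end, for the whole second after the job is handed in: The gripper still holds the probe at rest on the rim ring of the blank: tip within 12 mm of the ring's centre, probe axis within 0.15 rad of square to the blank's face, plunger pushed in 2 to 12 mm (of 14) (all of step 5 and contact force between the fingers and probe above 1 N and linear speed of probe below 0.02 m/s); the arm keeps its last pose, push and grip.
It fails at once if the probe is pressed or struck on the blank or the reference block with more than 15 N (contact force between probe and blank above 15 N or contact force between probe and refblock above 15 N).
It fails at once if the bottle, the collar or the hammer is moved more than 20 mm (distance of any of spray, collar, hammer from where it was at the start of the episode above 0.02 m).
It also fails if it takes over 64 s, if anything falls off the work surface, if the arm or the gripper's body presses on something with over 40 N, if the wrist force passes 120 N, or if a joint passes its speed limit or range.

## Working session

There is one attempt and no reset: what is moved stays moved. The work goes in short steps, Python scripts to look and compute and a shell command to move; the robot and the scene stay as the last step left them, time stands still between calls to the robot, and variables do not carry over. Pictures are saved under pics/ and viewed, about 8 in all and at most 12, crops included, and the job is handed in when it is done.

```bash
ls; mkdir -p pics; cat > h.py <<'E'
import numpy as np, cv2
from rig import manip
from scipy.spatial.transform import Rotation as R
def grab(n,fn=None):
    im=manip.get_image(n)
    np.savez('/tmp/%s.npz'%n,**{k:np.asarray(v) for k,v in im.items()})
    if fn: cv2.imwrite('pics/'+fn,im['pixels'])
    return im
def load(n): return dict(np.load('/tmp/%s.npz'%n))
def cloud(im):
    """world xyz per pixel (pinhole)"""
    K=im['intrinsics'];d=im['depth'];v,u=np.mgrid[:d.shape[0],:d.shape[1]]
    p=np.stack([(u-K[0,2])/K[0,0]*d,(v-K[1,2])/K[1,1]*d,d],-1)
    M=cv2.Rodrigues(np.asarray(im['rvec'],float))[0]
    return (p-np.asarray(im['tvec']).ravel())@M
def ray(im,u,v,fish=False):
    K=im['intrinsics'];x=(u-K[0,2])/K[0,0];y=(v-K[1,2])/K[1,1]
    if fish:
        r=np.hypot(x,y);s=np.sin(r)/max(r,1e-9);c=np.array([x*s,y*s,np.cos(r)])
    else: c=np.array([x,y,1.])
    M=cv2.Rodrigues(np.asarray(im['rvec'],float))[0]
    d=M.T@c;return -M.T@np.asarray(im['tvec']).ravel(),d/np.linalg.norm(d)
def hit(im,u,v,p0,n,fish=False):
    o,d=ray(im,u,v,fish);return o+d*(np.dot(np.subtract(p0,o),n)/np.dot(d,n))
def proj(im,P):
    return cv2.projectPoints(np.asarray(P,float).reshape(-1,3),np.asarray(im['rvec'],float),np.asarray(im['tvec'],float),im['intrinsics'],None)[0][:,0]
def tool():
    s=manip.get_state();q=s['ee_rot'];return np.array(s['position']),R.from_quat([q[1],q[2],q[3],q[0]]),s
E
python3 - <<'E'
from h import *
a=grab('top','top0.png');b=grab('scene','scene0.png')
for i in(a,b):print(i['intrinsics'],i['rvec'],i['tvec'],(i['depth']>0).mean())
p,r,s=tool();print(p,r.as_matrix(),s['width'],s['contact_force'],s['clock'])
E
```

```text
pics
[[472.67166454   0.         324.06864088]
 [  0.         472.67166454 205.35187314]
 [  0.           0.           1.        ]] [ 2.21325529 -2.16871973  0.06811471] [0.03258735 0.55549265 1.46161022] 0.99586328125
[[373.76897647   0.         319.32074579]
 [  0.         373.76897647 203.30426164]
 [  0.           0.           1.        ]] [ 0.68645768  2.43421868 -1.34317932] [ 0.46208051 -0.08340401  1.22039757] 0.99582421875
[0.14588419 0.5557138  0.23051953] [[-5.83296228e-04  2.53987676e-01  9.67207279e-01]
 [-1.52904021e-03  9.67206086e-01 -2.53988285e-01]
 [-9.99998661e-01 -1.62704923e-03 -1.75810291e-04]] 0.08536872779436665 [-0.18138404 -0.21841109  0.96244128] 0.1
```

View pics/top0.png

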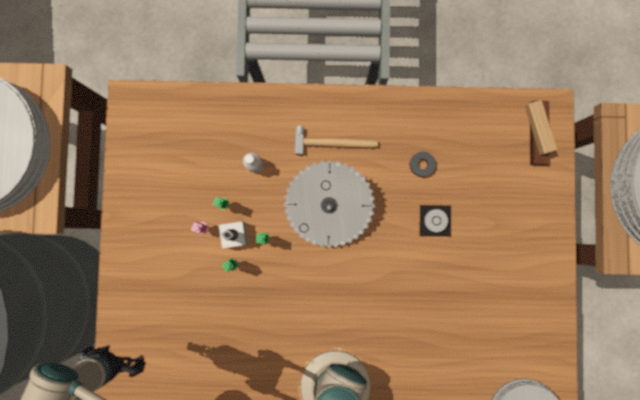

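View pics/scene0.png

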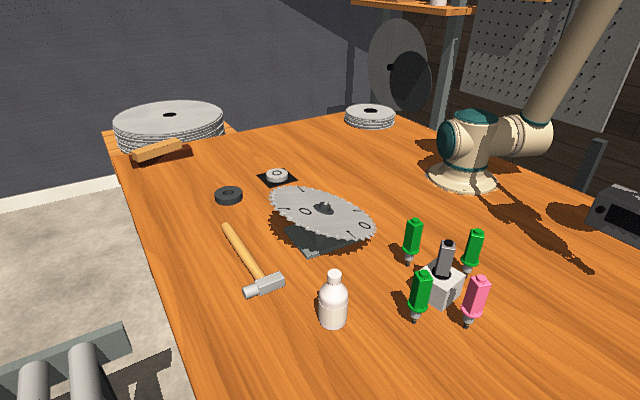

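The top view shows the holder with the probe at (232,235). Three green look-alikes, (221,203), (262,238) and (230,265), and a pink one at (200,228) stand around it. The blank's hub is at (329,205), the inner ring at (326,185) and the rim ring at (304,228). The reference block is at (436,220). The scene view shows the probe at (446,262) with its grey grip and the look-alikes close around it.

```bash
python3 - <<'E'
from h import *
T=load('top');S=load('scene');ct=cloud(T);cs=cloud(S)
for nm,im,c in(('top',T,ct),('scene',S,cs)):
    hsv=cv2.cvtColor(im['pixels'],cv2.COLOR_BGR2HSV)
    for col,m in(('green',(abs(hsv[...,0].astype(int)-65)<15)&(hsv[...,1]>150)),('pink',(hsv[...,0]>155)&(hsv[...,1]>80)&(hsv[...,2]>150))):
        k,l,st,ce=cv2.connectedComponentsWithStats(m.astype(np.uint8))
        for i in range(1,k):
            if st[i,4]>20:
                q=c[l==i];print(nm,col,st[i,4],ce[i].round(1),np.median(q,0).round(3),q.min(0).round(3),q.max(0).round(3))
# blank plane
h=hit(T,329,205,[0,0,.078],[0,0,1]);print('hub guess',h)
for nm,c in(('top',ct),('scene',cs)):
    rr=np.linalg.norm(c[...,:2]-h[:2],axis=-1);q=c[(rr<.11)&(rr>.04)&(c[...,2]>.03)]
    n=None
    for _ in range(6):
        m=q.mean(0);n=np.linalg.svd(q-m,full_matrices=False)[2][2];n*=np.sign(n[2]);q=q[abs((q-m)@n)<.006]
    print(nm,len(q),m,n,'tilt',np.degrees(np.arccos(n[2])),'yaw',np.arctan2(-n[1],-n[0]),'z at hub',m[2]-((h-m)[:2]@n[:2])/n[2])
q=ct[200:245,415:460].reshape(-1,3);z=q[:,2];print('ref',q[(z>.012)&(z<.03)].mean(0),(z>.012).sum())
q=ct[215:255,212:255].reshape(-1,3);z=q[:,2];print('holder',q[(z>.045)&(z<.06)].mean(0),'grip',q[z>.1].mean(0) if (z>.1).any() else z.max(),np.percentile(z,[50,90,99]))
print('chk hub proj',proj(T,h),proj(S,h))
def crop(im,u,v,w,hh,s):return cv2.resize(im['pixels'][v:v+hh,u:u+w],None,fx=s,fy=s,interpolation=cv2.INTER_CUBIC)
a=crop(T,190,150,190,125,4);b=crop(S,260,180,190,125,4);d=crop(T,405,195,60,50,4)
cv2.imwrite('pics/c1.png',a);cv2.imwrite('pics/c2.png',crop(S,390,205,120,110,5))
E
```

```text
scene green 559 [412.3 236.1] [0.461 0.236 0.092] [0.44  0.213 0.049] [0.969 0.668 0.57 ]
scene green 556 [472.9 247.7] [0.378 0.328 0.092] [0.355 0.304 0.048] [0.969 0.668 0.57 ]
scene green 776 [419.9 291.1] [0.563 0.363 0.093] [0.463 0.26  0.001] [0.969 0.668 0.57 ]
scene pink 581 [478.2 296.8] [0.485 0.425 0.094] [ 0.333  0.327 -0.   ] [0.969 0.668 0.57 ]
hub guess [0.55234711 0.02914752 0.078     ]
top 1247 [0.47855414 0.04241725 1.27949089] [-0.08238741 -0.99658288  0.00590619] tilt 89.66159798871712 yaw 1.488313987786447 z at hub 0.06978344047351381
scene 2173 [0.56032091 0.03763463 0.08036511] [-0.34184362  0.0132623   0.93966326] tilt 20.004917421865677 yaw -0.03877693758313774 z at hub 0.07758407529957823
ref [ 0.51461617 -0.30717215  0.01769548] 393
holder [0.45915349 0.31726863 0.05481504] grip [0.45877167 0.29599246 0.23871173] [0.00127189 0.06060018 0.13668674]
chk hub proj [[329. 205.]] [[323.26182674 208.84383487]]
```

View pics/c1.png

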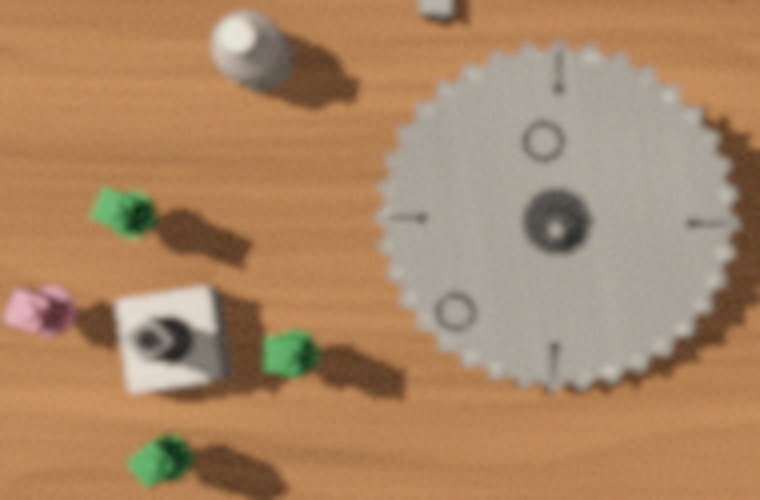

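View pics/c2.png

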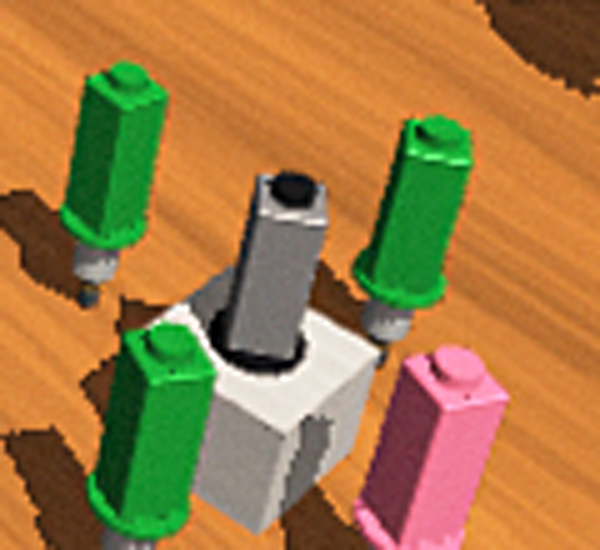

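c1 shows the two rings clearly, in crop coordinates at (544,140) for the inner and (456,312) for the rim, with the hub at (557,222). c2 shows the grey probe upright in the holder with a black cap at (295,190). The look-alikes are as tall as the probe and have about 60 mm of free space around it. I'll move above the probe and look with the wrist camera.

```bash
python3 -m creep '{"delta_pos":[[-4,-2,4],[-4,-4,8],[-4,-6,13],[-4,-8,18],[-4,-10,23],[-4,-12,28],[-4,-14,33],[-4,-15.3,36.4],[-4,-15.3,36.4],[-4,-15.3,36.4]],"dr":[[0,0,0],[0,0,0],[0,0,0],[0,0,0],[0,0,0],[0,0,0],[0,0,0],[0,0,0],[0,0,0],[0,0,0]]}' 0.3 40
python3 - <<'E'
from h import *
w=grab('wrist','w1.png');print(w['intrinsics'],w['rvec'],w['tvec'])
p,r,s=tool();print(p,r.as_matrix().round(3),s['width'],s['qpos'])
M=cv2.Rodrigues(np.asarray(w['rvec'],float))[0];print('cam',-M.T@np.ravel(w['tvec']),M.T)
E
```

```text
clock: 1.1
position: [0.4603, 0.3146, 0.2705]
ee_rot: [0.701, 0.092, 0.702, -0.092]
contact_force: [-0.2, 0.4, 0.1]
width: 0.0553
[[309.70691629   0.         316.47199038]
 [  0.         309.70691629 197.2662343 ]
 [  0.           0.           1.        ]] [-2.27614366 -1.75067808 -0.28251115] [-0.42093847 -0.3971442   0.30242712]
[0.45893951 0.31555903 0.27071426] [[-0.002  0.255  0.967]
 [ 0.     0.967 -0.255]
 [-1.    -0.    -0.002]] 0.05582129834778326 [ 4.76727202e-01  2.29946298e-01  1.47141779e+00  1.04949993e-03
  1.44189141e+00 -8.35960445e-01]
cam [0.37979285 0.33536706 0.41189951] [[ 0.25689495  0.91681612  0.30570115]
 [ 0.96643767 -0.24311607 -0.08302297]
 [-0.00179594  0.31676928 -0.94850092]]
```

View pics/w1.png

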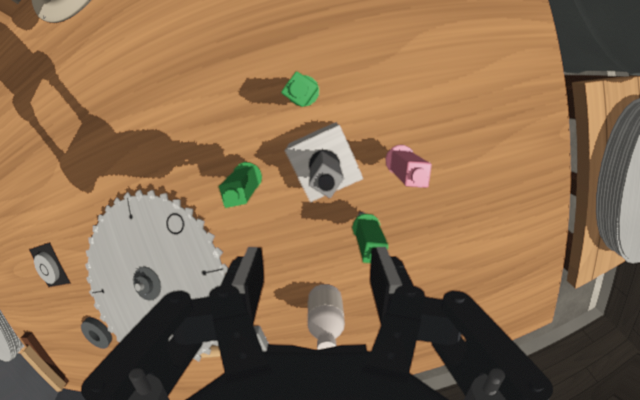

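The wrist view shows the probe's cap at about (325,182) in the white holder at (323,163), with the look-alikes around it. I'll rectify the picture onto level planes to get the grip's centre and yaw.

```bash
cat >> h.py <<'E'
def fproj(im,P):
    M=cv2.Rodrigues(np.asarray(im['rvec'],float))[0];c=np.asarray(P,float)@M.T+np.ravel(im['tvec'])
    th=np.arctan2(np.hypot(c[...,0],c[...,1]),c[...,2]);ph=np.arctan2(c[...,1],c[...,0]);K=im['intrinsics']
    return np.stack([K[0,2]+K[0,0]*th*np.cos(ph),K[1,2]+K[1,1]*th*np.sin(ph)],-1)
def rect(im,x0,y0,z,size=.1,px=.00025,fish=True):
    """map: image up=+x, left=+y, centre (x0,y0)"""
    n=int(size/px);v,u=np.mgrid[:n,:n];P=np.stack([x0+(n/2-v)*px,y0+(n/2-u)*px,np.full(u.shape,z)],-1)
    q=(fproj(im,P) if fish else proj(im,P).reshape(n,n,2)).astype(np.float32)
    return cv2.remap(im['pixels'],q[...,0],q[...,1],cv2.INTER_CUBIC)
E
python3 - <<'E'
from h import *
w=load('wrist')
a=rect(w,.459,.317,.131);b=rect(w,.459,.317,.056)
for i in(a,b):cv2.drawMarker(i,(200,200),(0,0,255),0,12)
cv2.imwrite('pics/r1.png',np.hstack([a,b]))
E
```

```text
(no output)
```

View pics/r1.png

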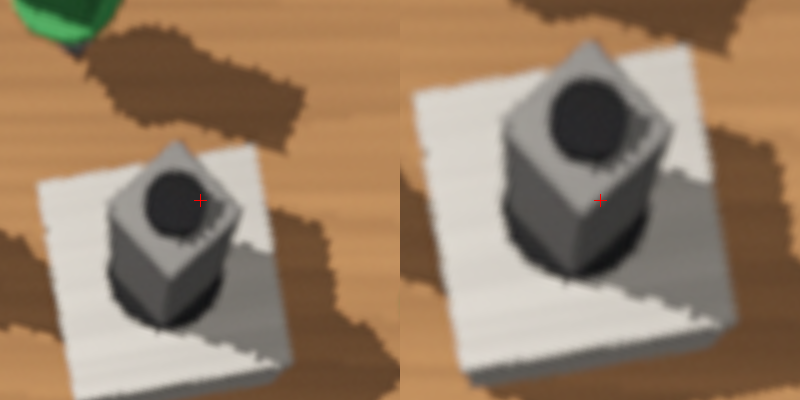

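In the rectified view (left panel, z=0.131) the grip's corners are at (177,140), (242,208), (172,278) and (107,210). That puts its centre at (0.457, 0.323) with a yaw of about 44.4°, and the holder's centre agrees. I'll turn +0.537 about tool x, align and come down part way.

```bash
python3 -m creep '{"delta_pos":[[0,0.7,-0.4],[0,0.7,-0.4],[0,0.7,-0.4],[0,0.7,-0.4],[3,0.7,-0.4],[6,0.7,-0.4],[8,0.7,-0.4],[8,0.7,-0.4]],"dr":[[0.14,0,0],[0.28,0,0],[0.42,0,0],[0.537,0,0],[0.537,0,0],[0.537,0,0],[0.537,0,0],[0.537,0,0]]}'
python3 - <<'E'
from h import *
w=grab('wrist');p,r,s=tool();print(p,r.as_matrix().round(3))
x0,y0=.457,.323
a=rect(w,x0,y0,.131)
cv2.drawMarker(a,(200,200),(0,0,255),0,12)
g=p+r.apply([-.019,0,0]);yv=r.apply([0,1,0])
for k in(-1,1):
    e=g+k*.013*yv;cv2.drawMarker(a,(int(200-(e[1]-y0)/.00025),int(200-(e[0]-x0)/.00025)),(0,255,255),0,12)
f=cv2.resize(w['pixels'],(640,400));cv2.imwrite('pics/w2.png',np.hstack([a,f[:, 120:520]]))
E
```

```text
clock: 1.95
position: [0.4532, 0.3238, 0.1885]
ee_rot: [0.651, 0.271, 0.654, -0.274]
contact_force: [-0.3, 0.3, -0.5]
width: 0.0556
[0.45475747 0.32435256 0.19037784] [[-0.003  0.711  0.703]
 [-0.001  0.703 -0.711]
 [-1.    -0.003 -0.002]]
```

View pics/w2.png

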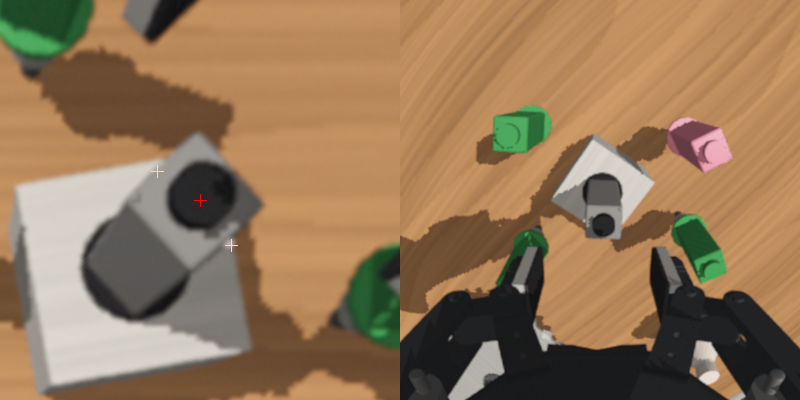

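In the new rectification the grip's centre lands within 1 mm of the predicted (0.457, 0.323) and its edges match the jaw axis. The fingers have room on both sides. I'll descend, close with 40 N, and then lift.

```bash
python3 -m creep '{"delta_pos":[[3,0.1,0.15],[6,0.1,0.15],[8,0.1,0.15],[10,0.1,0.15],[10.9,0.1,0.15],[10.9,0.1,0.15],[10.9,0.1,0.15]],"dr":[[0,0,0],[0,0,0],[0,0,0],[0,0,0],[0,0,0],[0,0,0],[0,0,0]]}'
python3 -m creep '{"delta_pos":[[0,0,0],[0,0,0],[0,0,0],[0,0,0],[0,0,0],[0,0,0]],"dr":[[0,0,0],[0,0,0],[0,0,0],[0,0,0],[0,0,0],[0,0,0]]}' -1 50
python3 -m creep '{"delta_pos":[[-0.5,0,0],[-1.5,0,0],[-3,0,0],[-6,0,0],[-9,0,0],[-12,0,0],[-14,0,0],[-14,0,0]],"dr":[[0,0,0],[0,0,0],[0,0,0],[0,0,0],[0,0,0],[0,0,0],[0,0,0],[0,0,0]]}'
python3 - <<'E'
from h import *
ct=load('top');w=grab('wrist');b=grab('scene')
p,r,s=tool();print(p,r.as_matrix().round(3),s['width'],s['contact_force'],s['qpos'])
q=proj(b,p)[0].astype(int);print(q)
c=b['pixels'][max(q[1]-70,0):q[1]+70,q[0]-70:q[0]+70]
cv2.imwrite('pics/g1.png',np.hstack([cv2.resize(c,(400,400),interpolation=cv2.INTER_CUBIC),w['pixels'][:,120:520]]))
# rings and ref block from top + first scene views
T=ct;n=np.array([-.34184,.01326,.93966]);h0=np.array([.5523,.0291,.0776])
im=cv2.cvtColor(T['pixels'],cv2.COLOR_BGR2GRAY)
def ringc(u,v,rad):
    a=cv2.resize(im[v-rad:v+rad+1,u-rad:u+rad+1],None,fx=8,fy=8,interpolation=cv2.INTER_CUBIC).astype(float)
    m=(a<np.percentile(a,75)-25).astype(np.uint8);k,l,st,ce=cv2.connectedComponentsWithStats(m)
    i=1+np.argmax(st[1:,4]);x,y,ww,hh,_=st[i]
    f=lambda t:(t+.5)/8-.5
    return u-rad+f(x+ww/2-.5),v-rad+f(y+hh/2-.5),ww/8,hh/8
for nm,u,v,rad in(('inner',326,185,8),('rim',304,228,8),('nut',329,205,11)):
    c=ringc(u,v,rad);P=hit(T,c[0],c[1],h0,n);print(nm,c,P.round(4),np.linalg.norm(P-h0).round(4))
c=ringc(436,220,8);print('ref',c,hit(T,c[0],c[1],[0,0,.018],[0,0,1]).round(4))
E
```

```text
clock: 2.7
position: [0.4597, 0.324, 0.0837]
ee_rot: [0.653, 0.274, 0.652, -0.272]
contact_force: [0.7, -0.4, -0.4]
width: 0.0556
clock: 3.3
position: [0.4597, 0.3236, 0.0836]
ee_rot: [0.653, 0.274, 0.652, -0.273]
contact_force: [-0.6, 0.6, 5.8]
width: 0.0256
clock: 4.1
position: [0.4605, 0.324, 0.2258]
ee_rot: [0.654, 0.275, 0.651, -0.271]
contact_force: [-0.3, -0.0, -2.6]
width: 0.0255
[0.45850825 0.32291309 0.22198148] [[-0.     0.713  0.701]
 [-0.     0.701 -0.713]
 [-1.    -0.    -0.   ]] 0.025581890069311823 [-0.18190163  0.10225456 -3.63268973] [ 4.89472160e-01  2.60208401e-01  1.55072776e+00  6.98181459e-05
  1.33112241e+00 -2.87493698e-01]
[458 203]
inner (np.float64(325.4375), np.float64(184.875), np.float64(10.875), np.float64(11.0)) [0.6106 0.0411 0.0986] 0.0631
rim (np.float64(303.4375), np.float64(227.4375), np.float64(10.625), np.float64(10.125)) [0.4839 0.1053 0.0517] 0.1056
nut (np.float64(329.0), np.float64(205.0), np.float64(18.0), np.float64(17.0)) [0.5524 0.0291 0.0776] 0.0001
ref (np.float64(436.0625), np.float64(220.375), np.float64(10.125), np.float64(10.25)) [ 0.5148 -0.3065  0.018 ]
```

View pics/g1.png

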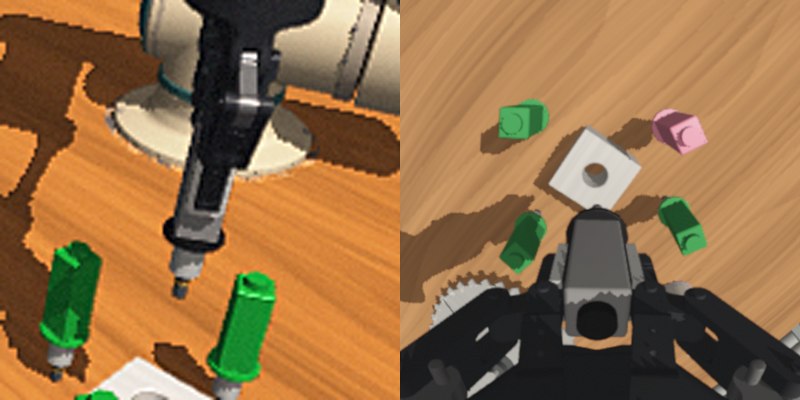

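The scene crop shows the probe held square in the jaws with its tip at about (180,296) in the crop. The wrist view shows the holder empty and the look-alikes untouched. The ring radii of 63.1 and 105.6 mm agree with the nominal 62 and 106. Next I carry the probe over to the reference block at height.

```bash
python3 -m creep '{"delta_pos":[[-2,-1,1],[-4,-3,3.5],[-6,-6,7],[-6,-9,11],[-6,-12,14.5],[-6,-15,18],[-6,-18,22],[-6,-21,25.5],[-6,-24,29],[-6,-27,33]],"dr":[[0,0,0],[0,0,0],[0,0,0],[0,0,0],[0,0,0],[0,0,0],[0,0,0],[0,0,0],[0,0,0],[0,0,0]]}'
python3 -m creep '{"delta_pos":[[0,-3,4],[0,-6,7.5],[0,-9,11],[0,-11.5,14],[0,-13,15.6],[0,-13.2,15.8],[0,-13.2,15.8],[0,-13.2,15.8]],"dr":[[0,0,0],[0,0,0],[0,0,0],[0,0,0],[0,0,0],[0,0,0],[0,0,0],[0,0,0]]}'
python3 - <<'E'
from h import *
P=[];
for i in range(4):
    im=grab('scene') if i==0 else manip.get_image('wrist');p,r,s=tool();P.append(np.r_[p,s['contact_force']])
P=np.array(P);print(P.round(4),P.mean(0).round(4));p=P.mean(0)[:3];print(r.as_matrix().round(3),s['qpos'])
D=r.inv().apply(np.array([.5148,-.3067,.093])-p)*100;print('delta cm to free-contact TCP (tip 75mm ahead)',D.round(2))
b=load('scene');q=proj(b,p+r.apply([.045,0,0]))[0].astype(int);print(q)
c=b['pixels'][q[1]-50:q[1]+50,q[0]-50:q[0]+50]
c=cv2.resize(c,(600,600),interpolation=cv2.INTER_CUBIC)
for d in(.021+.0,.065,.075,.085):
    e=(proj(b,p+r.apply([d,0,0]))[0]-q+50)*6+2.5;cv2.line(c,(int(e[0])+45,int(e[1])),(int(e[0])+70,int(e[1])),(0,0,255),1)
cv2.imwrite('pics/t1.png',c)
E
```

```text
clock: 5.2
position: [0.4962, -0.1026, 0.2802]
ee_rot: [0.651, 0.273, 0.654, -0.273]
contact_force: [1.0, -0.2, -3.3]
width: 0.0258
clock: 6.0
position: [0.5142, -0.3047, 0.2818]
ee_rot: [0.652, 0.274, 0.653, -0.272]
contact_force: [0.3, 0.6, -3.1]
width: 0.0255
[[ 0.5144 -0.3047  0.2821 -0.4739 -0.0836 -3.1311]
 [ 0.5145 -0.3048  0.2824  0.8542  0.7857 -2.4717]
 [ 0.5146 -0.305   0.2826  0.3838  0.4679 -2.2941]
 [ 0.5146 -0.3052  0.2826  0.5901  1.1278 -1.6181]] [ 0.5145 -0.3049  0.2824  0.3386  0.5744 -2.3788]
[[ 0.     0.712  0.702]
 [ 0.     0.702 -0.712]
 [-1.     0.     0.   ]] [-6.51884877e-01  2.88475171e-01  1.36107834e+00  3.72740909e-04
  1.49188513e+00 -1.43059885e+00]
delta cm to free-contact TCP (tip 75mm ahead) [18.94 -0.11  0.15]
[273 104]
```

View pics/t1.png

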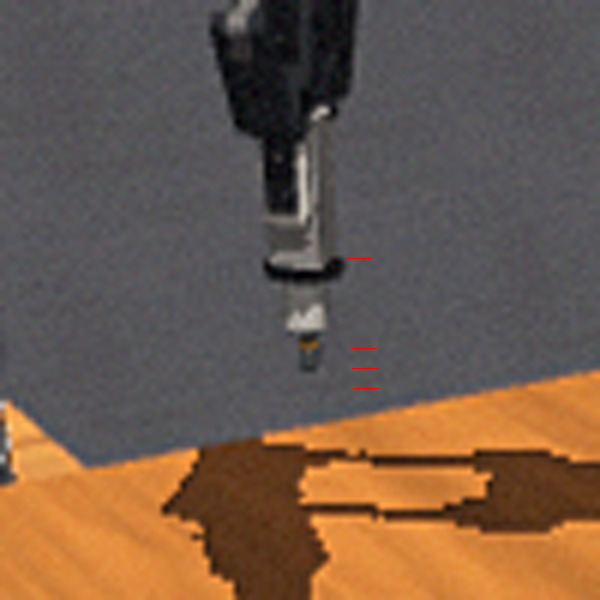

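The tip sits at the 75 mm mark beyond the TCP (row 370), as expected. I'll descend quickly to about 12 mm above the block, then press gently in small steps.

```bash
python3 -m creep '{"delta_pos":[[3,-0.1,0.15],[7,-0.1,0.15],[11,-0.1,0.15],[14,-0.1,0.15],[16,-0.1,0.15],[17.4,-0.1,0.15],[17.7,-0.1,0.15],[17.7,-0.1,0.15],[17.7,-0.1,0.15]],"dr":[[0,0,0],[0,0,0],[0,0,0],[0,0,0],[0,0,0],[0,0,0],[0,0,0],[0,0,0],[0,0,0]]}'
python3 -m creep '{"delta_pos":[[0.3,0,0],[0.6,0,0],[0.9,0,0],[1.2,0,0],[1.4,0,0],[1.6,0,0],[1.6,0,0],[1.6,0,0]],"dr":[[0,0,0],[0,0,0],[0,0,0],[0,0,0],[0,0,0],[0,0,0],[0,0,0],[0,0,0]]}'
python3 - <<'E'
from h import *
P=[]
for i in range(5):
    w=manip.get_image('wrist') if i else grab('scene');p,r,s=tool();P.append(np.r_[p,s['contact_force']])
print(np.mean(P,0).round(4),np.std(P,0).round(4),s['clock'])
E
```

```text
clock: 7.1
position: [0.5156, -0.3087, 0.1065]
ee_rot: [0.653, 0.273, 0.651, -0.273]
contact_force: [0.2, -0.9, -3.2]
width: 0.0255
clock: 7.9
position: [0.5149, -0.3085, 0.0895]
ee_rot: [0.652, 0.273, 0.652, -0.273]
contact_force: [-0.0, 0.2, 0.2]
width: 0.0258
[ 0.5149 -0.3085  0.0895 -0.3271  0.6098 -0.0522] [0.     0.     0.     0.4666 0.3076 0.4159] 8.15
```

Contact: the push is about 2.5 N above baseline, so the plunger is about 4 mm in. I'll go 2 mm deeper and hold for over 0.5 s while taking a picture.

```bash
python3 -m creep '{"delta_pos":[[0.1,0,0],[0.25,0,0],[0.25,0,0],[0.25,0,0],[0.25,0,0],[0.25,0,0],[0.25,0,0]],"dr":[[0,0,0],[0,0,0],[0,0,0],[0,0,0],[0,0,0],[0,0,0],[0,0,0]]}'
python3 - <<'E'
from h import *
P=[]
for i in range(6):
    w=grab('wrist') if i else grab('scene');p,r,s=tool();P.append(np.r_[p,s['contact_force']])
P=np.mean(P,0);print(P.round(4),s['clock'],r.as_matrix()[:,0].round(3))
b=load('scene');q=proj(b,[.5148,-.3067,.03])[0].astype(int)
c=cv2.resize(b['pixels'][q[1]-40:q[1]+40,q[0]-40:q[0]+40],(400,400),interpolation=cv2.INTER_CUBIC)
cv2.imwrite('pics/p1.png',np.hstack([c,w['pixels'][:,120:520]]))
E
```

```text
clock: 8.85
position: [0.5149, -0.3085, 0.0868]
ee_rot: [0.652, 0.273, 0.652, -0.273]
contact_force: [0.5, -0.1, 1.3]
width: 0.0256
[ 0.5148 -0.3085  0.0868 -0.3216  0.0677  0.7961] 9.15 [ 0.  0. -1.]
```

View pics/p1.png

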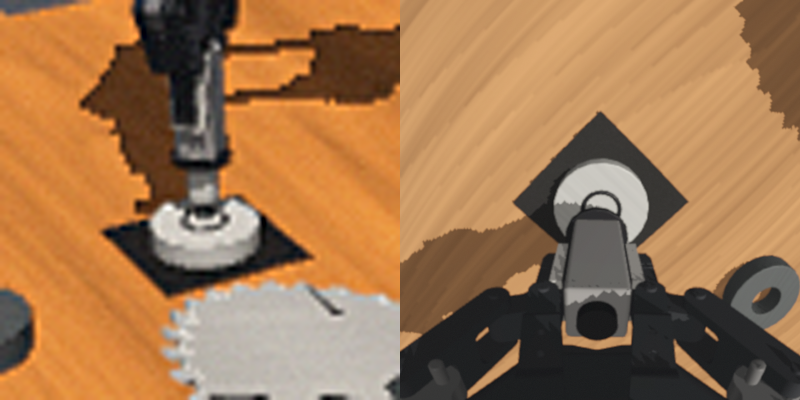

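The scene crop (left) shows the plunger standing in the middle of the block's ring, around (205,215). The push is about 3.3 N, so the plunger is half-way in. It held for over 0.5 s. I'll lift, and check the ring positions in the scene view while planning the next approach.

```bash
python3 -m creep '{"delta_pos":[[-0.5,0,0],[-1.5,0,0],[-4,0,0],[-8,0,0],[-12,0,0],[-15,0,0],[-16.5,0,0],[-16.5,0,0],[-16.5,0,0]],"dr":[[0,0,0],[0,0,0],[0,0,0],[0,0,0],[0,0,0],[0,0,0],[0,0,0],[0,0,0],[0,0,0]]}'
cat >> h.py <<'E'
n=np.array([-.34184,.01326,.93966]);INNER=np.array([.6106,.0411,.0986]);RIM=np.array([.4839,.1053,.0517])
def plan(ring,d):
    """delta cm and dr to put tip d m above ring, square"""
    p=[];f=[]
    for i in range(4):
        manip.get_image('wrist');a,r,s=tool();p.append(a);f.append(s['contact_force'])
    p=np.mean(p,0);x=r.apply([1,0,0]);rv=np.cross(x,-n);rv*=np.arcsin(np.linalg.norm(rv))/np.linalg.norm(rv)
    print('tcp',p.round(4),'F',np.mean(f,0).round(2),'Fn',(np.mean(f,0)@n).round(2),'t',s['clock'])
    print('delta cm',(r.inv().apply(ring+n*(.075+d)-p)*100).round(2),'dr',r.inv().apply(rv).round(3),'ang',np.linalg.norm(rv).round(3))
    print('q',np.round(s['qpos'],2))
E
python3 - <<'E'
from h import *
plan(INNER,.06)
b=grab('scene');g=cv2.cvtColor(b['pixels'],cv2.COLOR_BGR2GRAY)
for nm,P in(('in',INNER),('rim',RIM)):
    q=proj(b,P)[0];u,v=q.round().astype(int);a=g[v-10:v+11,u-10:u+11].astype(int)
    m=((a<np.percentile(a,70)-40)).astype(np.uint8)
    k,l,st,ce=cv2.connectedComponentsWithStats(m);i=1+np.argmax(st[1:,4]);c=(u-10+st[i,0]+st[i,2]/2-.5,v-10+st[i,1]+st[i,3]/2-.5)
    print(nm,q.round(1),c,st[i],hit(b,*c,P,n).round(4))
E
```

```text
clock: 10.05
position: [0.5143, -0.308, 0.2513]
ee_rot: [0.652, 0.273, 0.653, -0.273]
contact_force: [-0.8, 0.9, -3.4]
width: 0.0256
tcp [ 0.514  -0.3078  0.2501] F [-0.09 -0.08 -3.36] Fn -3.13 t 10.25
delta cm [  2.53  28.19 -21.46] dr [-0.    -0.258  0.24 ] ang 0.352
q [-0.66  0.31  1.42  0.    1.42 -1.43]
in [304.9 210.8] (np.float64(305.0), np.float64(211.0)) [ 4  7 13  7 43] [0.6109 0.0422 0.0987]
rim [364.1 224.9] (np.float64(364.0), np.float64(225.0)) [ 4  7 13  7 41] [0.4846 0.1057 0.0519]
```

Both views agree on the ring positions to within 1 mm. I'll swing over to stand 60 mm above the inner ring, tilted square to the face.

```bash
python3 -m creep '{"delta_pos":[[0,2,-1.5],[0,5.5,-4],[0,9,-7],[0,12.5,-9.5],[0,16,-12],[0,19.5,-15],[0,23,-17.5],[1,26,-20],[2.5,28,-21.4],[2.5,28.2,-21.5]],"dr":[[0,0,0],[0,0,0],[0,0,0],[0,-0.05,0.05],[0,-0.1,0.1],[0,-0.15,0.14],[0,-0.2,0.19],[0,-0.258,0.24],[0,-0.258,0.24],[0,-0.258,0.24]]}'
python3 -m creep '{"delta_pos":[[0,0,0],[0,0,0],[0,0,0]],"dr":[[0,0,0],[0,0,0],[0,0,0]]}'
python3 - <<'E'
from h import *
plan(INNER,0)
E
```

```text
clock: 11.3
position: [0.5619, 0.0457, 0.2235]
ee_rot: [0.757, 0.311, 0.529, -0.226]
contact_force: [-0.5, -0.9, -3.2]
width: 0.0256
clock: 11.6
position: [0.5658, 0.0414, 0.2273]
ee_rot: [0.758, 0.312, 0.525, -0.227]
contact_force: [-0.1, -0.1, -2.3]
width: 0.0255
tcp [0.5655 0.0416 0.2272] F [ 0.25 -0.27 -3.13] Fn -3.03 t 11.8
delta cm [ 6.12 -0.02 -0.23] dr [-0.     0.004 -0.001] ang 0.004
q [-0.05  0.09  1.81  0.    0.89 -0.83]
```

```bash
python3 -m creep '{"delta_pos":[[1.5,0,-0.2],[3,0,-0.2],[4.2,0,-0.2],[4.9,0,-0.2],[4.9,0,-0.2],[4.9,0,-0.2]],"dr":[[0,0,0],[0,0,0],[0,0,0],[0,0,0],[0,0,0],[0,0,0]]}'
python3 -m creep '{"delta_pos":[[0.3,0,0],[0.6,0,0],[0.9,0,0],[1.1,0,0],[1.3,0,0],[1.5,0,0],[1.5,0,0],[1.5,0,0]],"dr":[[0,0,0],[0,0,0],[0,0,0],[0,0,0],[0,0,0],[0,0,0],[0,0,0],[0,0,0]]}'
python3 - <<'E'
from h import *
plan(INNER,-.007)
E
```

```text
clock: 12.4
position: [0.581, 0.0432, 0.1805]
ee_rot: [0.758, 0.312, 0.526, -0.226]
contact_force: [0.4, 0.2, -2.7]
width: 0.026
clock: 13.2
position: [0.5858, 0.0431, 0.1663]
ee_rot: [0.758, 0.312, 0.526, -0.226]
contact_force: [-1.4, 0.4, -0.8]
width: 0.0257
tcp [0.5858 0.043  0.1664] F [-1.61  0.21 -0.88] Fn -0.28 t 13.4
delta cm [ 0.42 -0.06  0.08] dr [ 0.     0.004 -0.001] ang 0.004
q [-0.05  0.18  1.87  0.    0.74 -0.82]
```

The push is about 2.5 N. I'll go 3 mm deeper and hold, then check by picture.

```bash
python3 -m creep '{"delta_pos":[[0.1,0,0],[0.2,0,0],[0.3,0,0],[0.3,0,0],[0.3,0,0],[0.3,0,0],[0.3,0,0],[0.3,0,0]],"dr":[[0,0,0],[0,0,0],[0,0,0],[0,0,0],[0,0,0],[0,0,0],[0,0,0],[0,0,0]]}'
python3 - <<'E'
from h import *
b=grab('scene');plan(INNER,-.007)
q=proj(b,INNER+n*.02)[0].astype(int)
c=cv2.resize(b['pixels'][q[1]-40:q[1]+40,q[0]-40:q[0]+40],(480,480),interpolation=cv2.INTER_CUBIC)
cv2.imwrite('pics/p2.png',c)
E
```

```text
clock: 14.2
position: [0.5869, 0.043, 0.1634]
ee_rot: [0.758, 0.312, 0.526, -0.226]
contact_force: [-0.9, -1.7, 0.4]
width: 0.0254
tcp [0.5869 0.043  0.1634] F [-1.6   0.43  0.14] Fn 0.69 t 14.45
delta cm [ 0.1  -0.06  0.07] dr [-0.     0.004 -0.001] ang 0.004
q [-0.05  0.18  1.87  0.    0.73 -0.82]
```

View pics/p2.png

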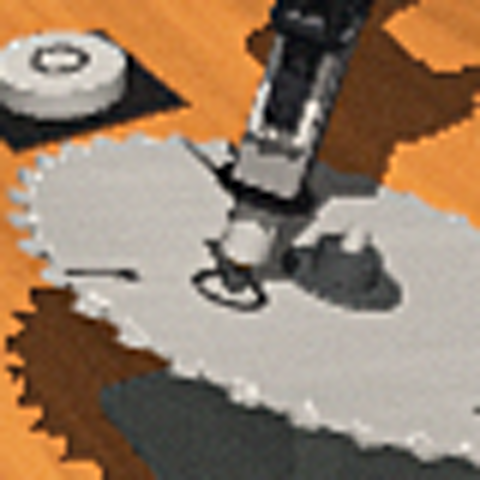

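The scene crop shows the ring at about (230,288) with the brass band just at the nose at about (240,258), so the plunger is half-way in. The tip looks inside the ring but slightly off centre, so I'll check it numerically.

```bash
python3 - <<'E'
from h import *
b=load('scene');hsv=cv2.cvtColor(b['pixels'],cv2.COLOR_BGR2HSV).astype(int);q=proj(b,INNER+n*.02)[0].astype(int)
A=np.array([.6105,.0421,.0986])
for d in(0,.005,.01,.015,.041):print(d,proj(b,A+n*d)[0].round(1),((proj(b,A+n*d)[0]-q+40.5)*6).round(0))
u0,v0=q
s=b['pixels'][v0-2:v0+12,u0-5:u0+10]
print(u0-5,v0-2)
for i,row in enumerate(s):print(v0-2+i,' '.join('%3d,%3d,%3d'%tuple(x[::-1]) for x in row[2:12]))
E
```

```text
0 [305.1 211. ] [232. 291.]
0.005 [305.8 209.1] [236. 279.]
0.01 [306.4 207.1] [239. 268.]
0.015 [307.1 205.2] [243. 256.]
0.041 [310.5 195.1] [264. 196.]
302 201
201 160,157,144 162,155,151 194,191,183 197,194,185 208,204,196 211,204,196 202,197,185 120,118,112 168,163,157  66, 63, 65
202 123,117,113 178,174,165 202,197,187 202,194,190 202,199,187 204,195,188 196,190,182 172,170,160 143,136,126  63, 62, 58
203 178,170,164 189,182,176 202,195,191 203,197,192 204,199,190 196,188,184 189,182,175 161,158,151 109,103,100  70, 70, 67
204 168,164,158 211,204,197 206,198,190 205,201,193 199,192,183 195,190,179 178,172,169 154,146,142  78, 77, 73  79, 78, 74
205 123,121,116 212,207,197 210,201,194 213,207,201 202,198,187 194,189,178 165,158,150 125,123,120  72, 69, 67  80, 78, 72
206  65, 62, 61  86, 75, 57 184,168,148 204,200,193 192,183,176 183,178,172 144,140,133 103,103, 98  75, 72, 69  62, 63, 62
207  65, 68, 64  53, 50, 55  41, 30, 17  66, 42, 11  79, 59, 35  98, 99, 93  84, 84, 77  77, 74, 69  81, 78, 76  78, 78, 75
208  27, 30, 29  71, 72, 73  42, 40, 42  35, 35, 39  33, 34, 41  81, 79, 76  72, 70, 69  77, 74, 74  76, 73, 73  73, 72, 67
209  40, 48, 46  81, 81, 79  83, 84, 82  65, 65, 63  34, 34, 36  77, 72, 72  88, 84, 79 117,112,106 107,105, 96 108,104,101
210  82, 81, 76  64, 63, 65  61, 59, 59  53, 58, 54  78, 76, 71  29, 30, 29 108,106,103 225,221,209 213,209,199 210,206,198
211 205,198,187  78, 77, 78  84, 82, 76 124,122,116 216,213,201  73, 67, 65  78, 76, 74 196,194,188 204,198,192 201,196,186
212 200,196,189 204,198,188 205,203,192 211,207,199 209,204,194 189,184,174   5,  6,  9 115,110,108 206,201,190 197,188,182
213  71, 69, 68  59, 60, 57  94, 93, 88 136,131,126 131,126,121  70, 71, 67  36, 33, 34 114,112,108 204,196,186 193,188,181
214 204,196,187 159,154,150 125,118,116  85, 79, 78  82, 79, 77  86, 81, 80 143,136,133 206,201,191 196,192,180 196,189,180
```

The dark rod pixels at rows 207–210 match a tip at (305,211), within about 3 mm of the ring's centre. I'll lift clear and cross to the rim ring.

```bash
sed -i 's/RIM=np.array(.*/RIM=np.array([.4843,.1055,.0518])/' h.py
python3 -m creep '{"delta_pos":[[-0.5,0,0],[-1.5,0,0],[-3.5,0,0],[-5.5,0,0],[-6.7,0,0],[-6.7,0,0],[-6.7,0,0]],"dr":[[0,0,0],[0,0,0],[0,0,0],[0,0,0],[0,0,0],[0,0,0],[0,0,0]]}'
python3 - <<'E'
from h import *
plan(RIM,.05)
E
```

```text
clock: 15.15
position: [0.5636, 0.044, 0.2262]
ee_rot: [0.758, 0.312, 0.526, -0.226]
contact_force: [-0.3, -0.5, -2.0]
width: 0.0255
tcp [0.5633 0.044  0.2252] F [-0.06  0.19 -2.38] Fn -2.21 t 15.35
delta cm [  0.98  -5.05 -13.89] dr [0.    0.002 0.001] ang 0.002
q [-0.05  0.09  1.82  0.    0.88 -0.82]
```

```bash
python3 -m creep '{"delta_pos":[[0,-0.6,-1.5],[0,-1.5,-4],[0,-2.5,-7],[0,-3.5,-10],[0.5,-4.5,-12.5],[1,-5,-13.9],[1,-5,-13.9],[1,-5,-13.9],[1,-5,-13.9]],"dr":[[0,0,0],[0,0,0],[0,0,0],[0,0,0],[0,0,0],[0,0,0],[0,0,0],[0,0,0],[0,0,0]]}'
python3 - <<'E'
from h import *
plan(RIM,0)
E
```

```text
clock: 16.25
position: [0.4443, 0.1074, 0.171]
ee_rot: [0.759, 0.312, 0.525, -0.226]
contact_force: [0.7, 0.0, -2.5]
width: 0.0253
tcp [0.4438 0.1073 0.1707] F [-0.36 -0.24 -3.14] Fn -2.83 t 16.45
delta cm [ 5.06 -0.2  -0.19] dr [ 0.     0.004 -0.001] ang 0.005
q [ 0.13 -0.02  2.09 -0.09  0.73 -0.58]
```

```bash
python3 -m creep '{"delta_pos":[[1.5,-0.2,-0.2],[3,-0.2,-0.2],[3.8,-0.2,-0.2],[3.9,-0.2,-0.2],[3.9,-0.2,-0.2]],"dr":[[0,0,0],[0,0,0],[0,0,0],[0,0,0],[0,0,0]]}'
python3 -m creep '{"delta_pos":[[0.3,0,0],[0.6,0,0],[0.9,0,0],[1.1,0,0],[1.3,0,0],[1.5,0,0],[1.5,0,0],[1.5,0,0]],"dr":[[0,0,0],[0,0,0],[0,0,0],[0,0,0],[0,0,0],[0,0,0],[0,0,0],[0,0,0]]}'
python3 - <<'E'
from h import *
plan(RIM,-.007)
E
```

```text
clock: 16.95
position: [0.4536, 0.1069, 0.1326]
ee_rot: [0.758, 0.312, 0.526, -0.226]
contact_force: [0.1, 0.3, -3.2]
width: 0.0256
clock: 17.75
position: [0.4585, 0.1067, 0.1184]
ee_rot: [0.758, 0.312, 0.526, -0.226]
contact_force: [-2.0, -0.9, -0.2]
width: 0.0256
tcp [0.4584 0.1068 0.1185] F [-0.99 -0.04 -0.45] Fn -0.09 t 17.95
delta cm [0.35 0.09 0.13] dr [ 0.     0.004 -0.001] ang 0.004
q [ 0.13  0.07  2.15 -0.11  0.57 -0.57]
```

```bash
python3 -m creep '{"delta_pos":[[0.1,0,0],[0.2,0,0],[0.27,0,0],[0.27,0,0],[0.27,0,0],[0.27,0,0],[0.27,0,0],[0.27,0,0]],"dr":[[0,0,0],[0,0,0],[0,0,0],[0,0,0],[0,0,0],[0,0,0],[0,0,0],[0,0,0]]}'
python3 - <<'E'
from h import *
b=grab('scene');plan(RIM,-.007);plan(RIM,-.007)
q=proj(b,RIM+n*.02)[0].astype(int);print(proj(b,RIM)[0],((proj(b,[RIM,RIM+n*.015])-q+40.5)*6).round())
c=cv2.resize(b['pixels'][q[1]-40:q[1]+40,q[0]-40:q[0]+40],(480,480),interpolation=cv2.INTER_CUBIC)
w=grab('wrist');cv2.imwrite('pics/p3.png',np.hstack([c[:400],c[:400,:0],w['pixels'][:,180:480]]))
E
```

```text
clock: 18.75
position: [0.4594, 0.1067, 0.1159]
ee_rot: [0.758, 0.312, 0.526, -0.226]
contact_force: [-2.0, 0.2, 0.7]
width: 0.0258
tcp [0.4594 0.1067 0.1159] F [-1.59 -0.26  0.23] Fn 0.76 t 19.0
delta cm [0.07 0.08 0.12] dr [ 0.     0.004 -0.001] ang 0.004
q [ 0.13  0.08  2.15 -0.11  0.56 -0.57]
tcp [0.4594 0.1067 0.1158] F [-1.7   0.37  0.64] Fn 1.19 t 19.2
delta cm [0.07 0.09 0.13] dr [-0.     0.004 -0.001] ang 0.004
q [ 0.13  0.08  2.15 -0.11  0.56 -0.57]
[364.02017407 224.96443392] [[231. 291.]
 [244. 258.]]
```

View pics/p3.png

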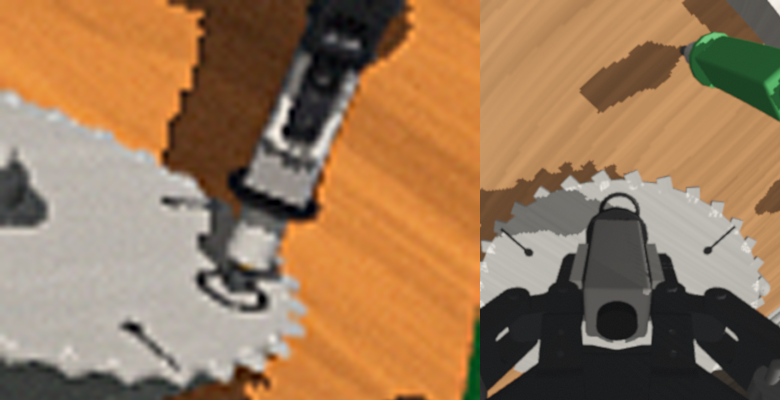

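The last picture shows the nose over the rim ring (ring centre about (234,290)), with the brass band just at the nose edge at about (243,265). The plunger is half-way in and the tip is inside the ring. The push is about 3.6 N, the axis is within 0.005 rad of square, and it has held for over 0.5 s. I'm handing in.

```bash
python3 -c "
from rig import manip
print(manip.sign_off());s=manip.get_state();print(s['clock'],s['position'],s['contact_force'],s['width'])"
```

```text
the job is handed in; nothing more can be done
None
the job is handed in; nothing more can be done
```

I lifted the probe from its holder and pressed it on the reference block's ring, then the blank's inner ring, then the rim ring, lifting clear between touches. I handed the job in at about 19 s with the probe still held on the rim ring; the hand-in gave no verdict.

- **Rim ring (last checks):** the tip is within about 1.5 mm of the ring's centre by calculation. The probe axis is within 0.005 rad of square to the fitted face. The push is about 3.6 N, and the brass band sits at the nose, so the plunger is half-way in.
- **Other two touches:** the push was about 3.3 N on the reference block and about 3.3 N on the inner ring. Each was held for more than 0.5 s.
- **One doubt, checked:** in the inner-ring picture the tip looked slightly off centre. A pixel check put it within about 3 mm, inside the 12 mm limit.
- **Force noise:** the force readings scattered by 0.5 to 1 N, so those pushes are averages over several readings.
- **Bystanders:** the paths kept clear of the bottle, collar, hammer and look-alikes, and no picture showed any of them touched. I did not re-measure their positions at the end.

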